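# Hang the router on the spring balancer

## Task

Pick the hand router up by its black knob and slide its neck into the open fork of the spring-balanced swing arm, with the collar above the upturned lips. Lower it gently, following the arm as it sinks, until the collar sits in the fork behind the lips and the arm carries the whole weight and has settled; only then let go, so that the arm neither drops nor springs up. Do not force the fork or push it down hard, and leave the tape measure, the rasp and the wax block where they lie.

Things in the scene. Friction and masses are not known exactly. Their poses are not given: they have to be found in the camera images.
- router: Hand router upright on its flat base, 161 mm tall, 0.26 to 0.83 kg, round about z. Origin: centre of the underside, z up. From below: base diameter 68 (0 to 9 mm), blue motor housing diameter 62, tapering in (22 to 82 mm), bare steel neck diameter 22 (82 to 110 mm), dark steel collar diameter 50 (110 to 118 mm), black rubber grip knob diameter 30 (118 to 161 mm)
- router_collar (a point): Centre of the underside of the router's collar, 110 mm above the router's origin, at the top of the neck; axes as the router
- router_knob (a point): Point on the router's axis at the height to grip its knob (fingers from above), 142 mm above its origin, 32 mm above the collar's underside
- fork_seat (a point): Seat of the fork: midway between the prongs, level with their tops. Stays level; z up, -x points out through the open mouth, y across. Prongs 8 mm thick, 32 mm clear between, reach 40 mm beyond the seat and end in lips 7.5 mm high with inner face 29.5 mm from the seat; behind the seat a stop 7 mm high, also at 29.5 mm. The arm lies behind and below. Empty: 0.255 m above the bench
- tip (a joint): Angle b of the sprung arm, rad: 0 level, + fork raised. Parallelogram: from its hinge, 0.18 m up, the seat lies 60+200cos(b) mm out along -x and 20+200sin(b) mm above, so it sinks on an arc; a router lowered straight down rubs on a lip or the stop. Empty about 0.28; with the router it settles between 0.12 and -0.36, by weight. Spring 2.6 Nm/rad (65 N/m at the fork), lightly damped; stop -0.42
- fork: Green and steel fork on a sprung arm. Push or pull along x loads the sloping arm and falsifies the balance. Origin on its hinge , 60 mm behind and 20 mm below fork_seat, axes as fork_seat. The arm turns about the upright column (about 0.28 m behind the seat along +x, 0.21 m tall) with slight friction (0.5 N at the fork), so the fork gives sideways when pushed
- tape_measure: Yellow tape measure, 80x31x66 mm, loose bystander, origin under its centre
- rasp: Rasp with wooden handle, 290x29x29 mm, loose bystander, origin under its centre
- wax_block: Pink block of wax, 75x45x22 mm, loose bystander, origin under its centre

How it is judged:
By the outcome, as a careful person would: the job done as asked, in the order asked, and still so for the second after the job is handed in, with the robot touching nothing.
It also fails if it takes over 72 s, if anything falls off the work surface, if the arm or the gripper's body presses on something with over 40 N, if the wrist force passes 120 N, or if a joint passes its speed limit or range.

## Robot

A 7-joint arm with a two-finger parallel gripper is mounted at the origin on a cart in front of the work surface, level with it; the furniture and walls round the work are solid. World frame = base frame: x ahead of the robot, y to its left, z up, the work surface at z = 0. Lengths are in m, angles in degrees, forces in N, time in s.
With the tool pointing down it reaches from about 0.4 to 0.925 m from the base axis. Payload 4.1 kg.
Tool frame: the origin (TCP) lies at the very end of the fingers, on their centre line; the grasp point (between the pads) lies env.grasp_offset behind it (env.grasp_offset is the distance from the TCP to the grasp point, in m); z points along the fingers, y is the line along which they close (so a half turn about z gives the same grasp; the last joint's range is limited). The gripper opens to 85 mm and grips with 20 to 120 N. Pads are 22 mm wide; open, the fingers measure 114 mm over their backs; the gripper's body (76 mm by 85 mm) begins 54 mm behind the grasp point. The pads swing forward as they close: fully open they stand 13 mm farther back than shut.
Start: joints at [-78.381, 22.827, 2.584, 88.041, -1.071, 69.15, -2.905], TCP at [0.193, 0.621, 0.231] pointing down, gripper open.
Joint ranges: [-161.44, 161.44], [-28.35, 127.94], [-78.24, 83.42], [0, 140.83], [-78.03, 258.03], [13.02, 114.36], [-168.23, 168.23]. Speed limits (degrees/s): [147.25, 147.25, 180, 180, 180, 180, 180].

## Interface

Orientations are given as a 3x3 rotation matrix whose columns are the frame's x, y, z axes.
In Python, from station import read_state, cams, ticket, env gives the robot as it stands.
- The arm moves only by the shell command python3 -m jog 'ROWS' [OPENING]. ROWS is a JSON object whose one key "increments" holds a list of rows, each a list of 6 numbers: the shift along the tool's x, y, z in m, then the turn, a rotation vector about the tool's x, y, z in degrees. In form: {"increments": [[tx, ty, tz, wx, wy, wz], ...]}. A call has 1 to 12 rows; each row is the pose to reach, as a shift and turn from the pose commanded when the call began, along the tool's axes at that moment; what a row does not reach only later rows make up. A row lasts 1/8 s, in which the tool goes at most 62.5 mm and 10.7 degrees, less where a joint would pass 70% of its speed; a pose out of reach is approached as far as the arm can. A call with a gripper value outside its range is refused whole. OPENING is the closure, from 0 (fully open) to 1 (shut), set as the call begins (- or left out, the last holds). The fingers move at their own pace and stop on an object; the grip force is fixed at half the most. Time passes only in rows, so rows that repeat a pose let the fingers close. It gives the time, the measured TCP pose, the force, the opening and the grip force at its end, in the units of the state.
- read_state(): the state, without advancing time (a new reading comes with each control period).
- cams.camera(name): name is "scene" or "top"; returns the picture (400x640x3 uint8, red, green, blue); there is no depth.
- cams.camera_info(name): a dict with "fx", "fy", "cx", "cy" (pixels), "T" (4x4, takes a point from camera to world coordinates). Camera axes: x right, y down, z forward; pixel columns grow to the right and rows downward; lengths in m; the calibration is good to about 2 mm. A picture is of the moment at which its call begins. camera_info takes no time and is no camera call.
- ticket.finish_job(): hands the job in; it is judged then, once.
Trained networks look in the newest picture that a camera, given by its name, has taken for a name from the list of things; names that differ only in an ending like _2 or _b are one class to them, and where a whole thing is asked for, a point or a joint stands for the part that bears it (a point fixed in the world has none). Each returns a list of dicts, best first, with "p" (0 to 1); they miss things now and then, are a little off and sometimes report something else, mostly with a low value. They report only what shows in the picture. A call takes as long as a camera call.
- cams.look_for(camera, target): "extent" ([left, top, width, height] in pixels, round what is visible of it).
- cams.outline_of(camera, target): "mask" (400x640 bool, what is visible of it) and "extent" ([left, top, width, height] in pixels, round what is visible of it).
- cams.landmark_of(camera, target): "location" ([column, row] in pixels: a listed point, or the origin of a listed thing).
The state is a dict: "clock": time; "joint_positions": joint angles; "qvel": joint speeds; "effort": joint torques, N m; "position": TCP position; "orientation": TCP orientation; "contact_force": force on the tool from outside, world axes, zero at the start; "ft_torque": the same for the moment, N m; "gripper_width": finger opening in m; "grasp_force": force on a finger pad.
Only numpy, scipy, OpenCV 4.12 (cv2) and the standard library are available. Lean on these libraries where they do the work, as an engineer would, in place of code of your own. Each camera call takes 0.05 s, during which the arm holds its last target. There are 200 camera calls.

## Working session

There is one attempt and no reset: what is moved stays moved. The work goes in short steps, Python scripts to look and compute and a shell command to move; the robot and the scene stay as the last step left them, time stands still between calls to the robot, and variables do not carry over. Pictures are saved under pics/ and viewed, at most 10 in all, crops included, and the job is handed in when it is done.

```bash
mkdir -p pics; ls
python3 - <<'E'
from station import read_state, cams, ticket, env
import cv2, numpy as np
print(env.grasp_offset); s=read_state(); print(s)
ims=[]
for c in("scene","top"):
    im=cams.camera(c); i=cams.camera_info(c); print(c,i)
    ims.append(im)
    cv2.imwrite(f"pics/{c}0.png",im[:,:,::-1])
    for t in("router","router_collar","router_knob","fork_seat","fork","tape_measure","rasp","wax_block"):
        l=cams.landmark_of(c,t); e=cams.look_for(c,t)
        print(t,[(np.round(a["location"],1),round(a["p"],2)) for a in l[:2]],[(np.round(a["extent"]),round(a["p"],2)) for a in e[:2]])
E
```

```text
pics
0.0187
{'clock': 0.0, 'joint_positions': array([-78.37897382,  22.87251535,   2.57992691,  88.11346317,
        -1.07204318,  69.14934379,  -2.90685636]), 'qvel': array([-0.01176006,  0.12309484, -0.0193493 , -0.00967194, -0.08889818,
        0.01314259,  0.04781794]), 'effort': array([ 8.22834477e-05, -4.75129509e+01,  1.36517733e+00, -2.54216301e+01,
        1.16490948e-02,  9.69536835e-03, -1.26798898e-05]), 'position': array([0.19300779, 0.62002886, 0.23026214]), 'orientation': array([[-9.54819163e-01,  2.97187073e-01, -4.58282924e-04],
       [ 2.97187401e-01,  9.54817309e-01, -1.88537920e-03],
       [-1.22733857e-04, -1.93639210e-03, -9.99998118e-01]]), 'contact_force': array([-1.27658653,  0.35054635, -0.38170261]), 'ft_torque': array([-0.01663785, -0.02340273, -0.00350605]), 'grasp_force': 0.0, 'gripper_width': 0.08539810099745117}
scene {'fx': 437.85975781661085, 'fy': 437.85975781661085, 'cx': 323.99482595582407, 'cy': 199.53232813849297, 'T': array([[ 0.71169627, -0.4064948 ,  0.57293141, -0.16474092],
       [-0.70247284, -0.40658075,  0.58414381, -0.80267398],
    
[... 1324 characters left out ...]
[(array([327.2, 223.5]), 0.92)] [(array([317., 202.,  22.,  29.]), 0.58)]
router_collar [(array([326.1, 212.7]), 0.84)] [(array([314., 202.,  27.,  30.]), 0.62)]
router_knob [(array([329.5, 209.7]), 0.96)] [(array([314., 203.,  25.,  27.]), 0.96)]
fork_seat [(array([389.3, 178.3]), 0.89)] [(array([368., 161.,  56.,  41.]), 0.78)]
fork [(array([415. , 173.3]), 0.6)] [(array([371., 161.,  51.,  38.]), 0.96)]
tape_measure [(array([245.6, 181.7]), 0.68)] [(array([315., 202.,  23.,  27.]), 0.57)]
rasp [(array([398.4, 258.9]), 0.65)] [(array([344., 248., 112.,  19.]), 0.83), (array([368., 158.,  54.,  43.]), 0.36)]
wax_block [(array([305.1, 181.1]), 0.85)] [(array([295., 167.,  26.,  30.]), 0.72)]
```

View pics/scene0.png

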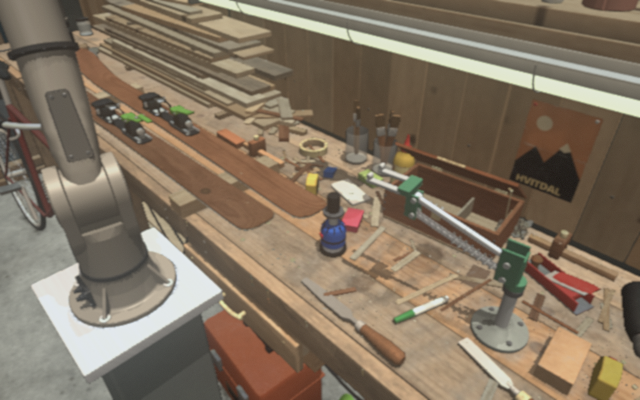

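View pics/top0.png

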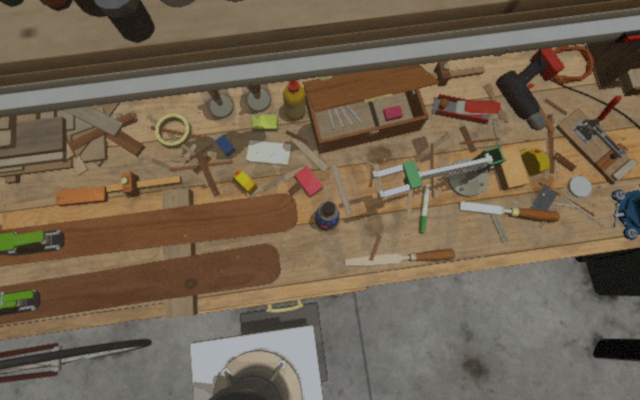

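```bash
cat > h.py <<'E'
from station import read_state, cams, env
import numpy as np
from scipy.optimize import least_squares
CI={c:cams.camera_info(c) for c in("scene","top")}
def proj(c,P):
    i=CI[c]; T=i["T"]; p=(np.atleast_2d(P)-T[:3,3])@T[:3,:3]
    return np.c_[p[:,0]/p[:,2]*i["fx"]+i["cx"],p[:,1]/p[:,2]*i["fy"]+i["cy"]]
def onplane(c,uv,z):
    i=CI[c]; T=i["T"]; d=T[:3,:3]@[(uv[0]-i["cx"])/i["fx"],(uv[1]-i["cy"])/i["fy"],1]
    return T[:3,3]+d*(z-T[2,3])/d[2]
def tri(obs):
    r=least_squares(lambda P:np.concatenate([proj(c,P)[0]-uv for c,uv in obs]),[.5,0,.1]); return r.x,np.sqrt(2*r.cost)
E
python3 - <<'E'
from h import *
np.set_printoptions(precision=4,suppress=True)
print("router",onplane("scene",(333.4,247.6),0),onplane("top",(327.2,223.5),0))
print("collar",onplane("scene",(331.4,212.7),.11),onplane("top",(326.1,212.7),.11))
print("knob",onplane("scene",(334,199.8),.142),onplane("top",(329.5,209.7),.142))
print("seat",onplane("scene",(390.6,177.5),.255),onplane("top",(389.3,178.3),.255),tri([("scene",(390.6,177.5)),("top",(389.3,178.3))]))
print("fork",tri([("scene",(417.1,198.8)),("top",(415,173.3))]))
E
```

```text
router [ 0.4242 -0.2345  0.    ] [ 0.407  -0.2353  0.    ]
collar [ 0.4182 -0.2326  0.11  ] [ 0.4178 -0.2306  0.11  ]
knob [ 0.4271 -0.2321  0.142 ] [ 0.4182 -0.2379  0.142 ]
seat [ 0.4461 -0.3693  0.255 ] [ 0.4469 -0.3661  0.255 ] (array([ 0.448 , -0.3671,  0.2529]), np.float64(0.5463319694107074))
fork (array([ 0.4563, -0.4301,  0.2285]), np.float64(0.3098074586660838))
```

The scene picture shows the router at (333,230) and the fork near (365–415,165–200), with its arm running down to the column at (505,300). In the top picture the router is at (327,215). The prongs run from (376,174)/(385,194) to the green block at (413,175), so the mouth faces world +y.

Run:
```python
import cv2,numpy as np
a=cv2.imread("pics/top0.png")[150:210,360:520]; b=cv2.imread("pics/scene0.png")[155:225,355:435]
a=cv2.resize(a,None,fx=5,fy=5,interpolation=cv2.INTER_CUBIC)
b=cv2.resize(b[:58],None,fx=5,fy=5,interpolation=cv2.INTER_CUBIC)
c=cv2.imread("pics/scene0.png")[185:243,300:380]; c=cv2.resize(c,None,fx=5,fy=5,interpolation=cv2.INTER_CUBIC)
cv2.imwrite("pics/crop1.png",np.vstack([a,np.hstack([b,c])]))
```

```text
(no output)
```

View pics/crop1.png

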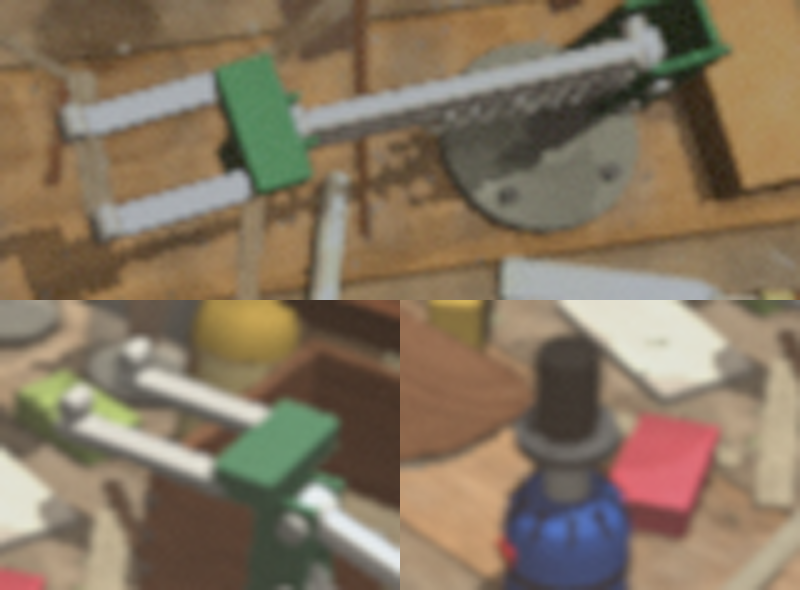

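The crop shows the lip tops at about top (374.4,173.9)/(380.8,194) and scene (382.4,165)/(370,175.5). The fork is tilted slightly, so I'll fit its position and yaw.

Run:
```python
from h import *
np.set_printoptions(precision=4,suppress=True)
L={"A":[("top",(374.4,173.9)),("scene",(382.4,165.5))],"B":[("top",(380.9,194)),("scene",(370,175.5))]}
for k,o in L.items(): print(k,tri(o),[onplane(c,uv,.2625) for c,uv in o])
for p,q in[((374.4,174.4),(403.6,167.6)),((380.6,194.4),(409.6,186.6))]:
    d=onplane("top",q,.255)-onplane("top",p,.255); print(d,np.degrees(np.arctan2(d[1],d[0])))
for p,q in[((383,168.5),(409,180)),((370.5,178.5),(398,190.5))]:
    d=onplane("scene",q,.255)-onplane("scene",p,.255); print(d,np.degrees(np.arctan2(d[1],d[0])))
def res(v):
    x,y,z,a=v; f=np.array([np.cos(a),np.sin(a),0]); l=np.array([-f[1],f[0],0]); P=np.array([x,y,z]); r=[]
    for k,o in L.items():
        # A is larger x
        s=1 if k=="A" else -1
        for c,uv in o: r.append(proj(c,P-f*.03475+s*.02*l+[0,0,.0075])[0]-uv)
    for c,uv in[("scene",(390.6,177.5)),("top",(389.3,178.3))]: r.append(.7*(proj(c,P)[0]-uv))
    return np.concatenate(r+[[(z-.255)/.002]])
r=least_squares(res,[.447,-.367,.255,-1.5]); print(r.x,np.degrees(r.x[3]),r.fun)
# router
def rr(v):
    o=[]
    for c,uv,z in[("scene",(333.4,247.6),0),("top",(327.2,223.5),0),("scene",(331.4,212.7),.11),("top",(326.1,212.7),.11),("scene",(334,199.8),.142),("top",(329.5,209.7),.142)]:
        o.append(proj(c,[v[0],v[1],z])[0]-uv)
    return np.concatenate(o)
r=least_squares(rr,[.42,-.23],loss="soft_l1"); print(r.x,r.fun)
# knob top center at z=.161: scene crop (566,342)->; knob edges
print(onplane("scene",(300+167/5,185+50/5),.161), onplane("scene",(300+168/5,185+140/5),.114))
```

```text
A (array([ 0.4596, -0.3356,  0.2626]), np.float64(0.6633309147950449)) [array([ 0.4589, -0.3349,  0.2625]), array([ 0.4608, -0.3358,  0.2625])]
B (array([ 0.4148, -0.3414,  0.2611]), np.float64(0.3097743947582434)) [array([ 0.4142, -0.3408,  0.2625]), array([ 0.4135, -0.343 ,  0.2625])]
[ 0.0062 -0.0643  0.    ] -84.53301711952871
[ 0.0081 -0.0636  0.    ] -82.74920978440022
[ 0.0019 -0.064   0.    ] -88.25877930972224
[ 0.0044 -0.0647 -0.    ] -86.12427105704091
[ 0.4436 -0.3717  0.2545 -1.4068] -80.60504562769279 [-0.2925  0.6363 -1.6037  0.4693 -0.4456 -1.826   0.664  -1.1148  0.1055
  0.8082  1.9999  0.8114 -0.2567]
[ 0.4188 -0.2352] [-1.3281  1.1484 -0.6911 -4.2389  0.9607  0.3498  1.7704 -0.6839 -1.5484
  2.0155 -1.1736 -0.1107]
[ 0.4201 -0.2367  0.161 ] [ 0.4172 -0.2408  0.114 ]
```

```bash
python3 -m jog '{"increments": [[-0.326,-0.18,-0.07,0,0,10],[-0.326,-0.18,-0.07,0,0,20],[-0.326,-0.18,-0.07,0,0,30],[-0.326,-0.18,-0.07,0,0,40],[-0.326,-0.18,-0.07,0,0,50],[-0.326,-0.18,-0.07,0,0,60],[-0.477,-0.5,-0.05,0,0,66.7],[-0.477,-0.5,-0.05,0,0,66.7],[-0.477,-0.5,-0.05,0,0,66.7],[-0.477,-0.5,-0.05,0,0,66.7],[-0.477,-0.5,-0.05,0,0,66.7],[-0.477,-0.5,-0.05,0,0,66.7]]}' 0
cat > st.py <<'E'
from h import *
np.set_printoptions(precision=4,suppress=True)
s=read_state(); R=s["orientation"]
print(s["clock"],s["position"],"yaw y",np.degrees(np.arctan2(R[1,1],R[0,1])),"z",R[:,2],"F",s["contact_force"],"w",s["gripper_width"],s["grasp_force"],s["joint_positions"])
E
python3 - <<'E'
from st import *
print(R.T@(np.array([.418,-.235,.245])-s["position"]))
E
```

```text
clock: 3.2
position: [0.5, -0.0017, 0.2816]
orientation: [[-0.102, 0.995, 0.001], [0.995, 0.102, 0.0], [0.0, 0.001, -1.0]]
contact_force: [0.1, 0.4, -1.0]
gripper_width: 0.0854
grasp_force: 0.0
3.2 [ 0.5    -0.0017  0.2816] yaw y 5.856326065283145 z [ 0.001   0.0004 -1.    ] F [ 0.1459  0.4177 -1.0109] w 0.0854093029932233 0.0 [-39.1181   5.8601  37.4344 104.8525  -3.7954  70.4703   5.2947]
[-0.2237 -0.1054  0.0365]
```

```bash
python3 -m jog '{"increments": [[-0.224,-0.105,0.03,0,0,0],[-0.224,-0.105,0.03,0,0,0],[-0.224,-0.105,0.03,0,0,0],[-0.224,-0.105,0.03,0,0,0],[-0.224,-0.105,0.03,0,0,0],[-0.224,-0.105,0.036,0,0,0],[-0.224,-0.105,0.036,0,0,0]]}' 0
python3 - <<'E'
from st import *
import cv2
ims=[]
for c,n in(("scene",0),("top",1)):
    im=cams.camera(c)[:,:,::-1].copy()
    for t in("router","router_collar","router_knob"):
        l=cams.landmark_of(c,t); print(c,t,[(np.round(a["location"],1),round(a["p"],2)) for a in l[:2]])
    u,v=proj(c,[.418,-.235,.12])[0].astype(int)
    ims.append(cv2.resize(im[v-50:v+50,u-40:u+40],None,fx=5,fy=5,interpolation=cv2.INTER_CUBIC)); print(u-40,v-50)
    tcp=s["position"]; print("tcp px",proj(c,tcp))
cv2.imwrite("pics/c2.png",np.hstack(ims))
E
```

```text
clock: 4.08
position: [0.4196, -0.2305, 0.2447]
orientation: [[-0.108, 0.994, -0.001], [0.994, 0.108, 0.001], [0.001, -0.001, -1.0]]
contact_force: [0.2, -0.4, 1.2]
gripper_width: 0.0852
grasp_force: 0.0
4.075 [ 0.4196 -0.2305  0.2447] yaw y 6.189836049761348 z [-0.001   0.0008 -1.    ] F [ 0.236  -0.3967  1.1643] w 0.0852043146162666 0.0 [-22.0733   5.9755  49.491  110.5007  -4.9967  65.7616  35.5145]
scene router [(array([331.1, 251. ]), 0.63)]
scene router_collar []
scene router_knob [(array([336. , 200.6]), 0.61)]
292 159
tcp px [[331.4603 161.8908]]
top router []
top router_collar []
top router_knob []
287 161
tcp px [[327.7953 200.5054]]
```

View pics/c2.png

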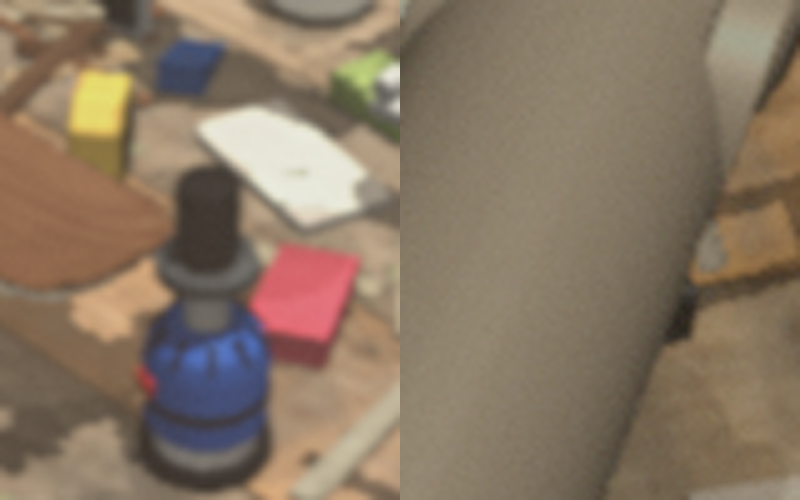

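The scene crop shows the router upright, knob top at (334,194.6), collar centre at (334,211.5) and base at (333.4,250). The arm hides it in the top view.

Run:
```python
from st import *
for uv,z in[((334,194.8),.161),((334,212),.114),((333.4,250),.004)]: print(onplane("scene",uv,z))
import cv2
im=cv2.imread("pics/top0.png")[190:245,300:355]
# dark knob blob in top view
g=im.max(2); print(np.round(g[8:42:2,10:44:2]))
```

```text
4.475 [ 0.4193 -0.2321  0.2453] yaw y 6.0439887029422685 z [ 0.0002  0.0001 -1.    ] F [-0.0321 -0.2457 -0.1185] w 0.08521390452552435 0.0 [-22.0213   5.941   49.6142 110.4495  -4.9711  65.7652  35.5286]
[ 0.4216 -0.2371  0.161 ]
[ 0.4206 -0.2387  0.114 ]
[ 0.4146 -0.2438  0.004 ]
[[149 146 145 143 142 140 143 144 143 137 137 144 150 160 158 151 141]
 [158 145 140 138 137 138 142 142 135 128 131 143 153 162 163 157 125]
 [156 146 141 144 146 143 124 107  76  63  69  97 142 161 165 161 127]
 [156 147 143 145 148 128  97  61  58  59  55  60  90 145 145 114 104]
 [165 154 147 148 138 105  73  58  55  54  57  59  67 115 143 107 109]
 [164 154 147 138  92  81  57  56  59  59  57  60  61 106 143 143 155]
 [157 152 146 121  71  67  57  54  55  53  56  54  69 106 122 162 160]
 [153 150 113  63  87  68  62  48  55  55  53  49  73 106  97 164 165]
 [154 125  94  50  57  73  68  46  51  48  52  65  91 106  92 164 166]
 [138  97  91  62  82  74  80  71  57  68  82  96  99  96 101 163 165]
 [112 101  87  55  82  60  82 102  89  96  93  94  84  80  79 131 127]
 [108 107  95  47  54  55  73  65  82  84  83  90 121  77  71 125 132]
 [ 93  87  79  45  51  65  78  68  59  80  91 102 104  71 101 140 146]
 [ 88  92  92  68  46  57  66  57  71  92  92  62  66  63 122 148 152]
 [121  94  95  89  54  57 114 124 111  63  57  51  70 105 132 152 150]
 [145 127 103 101  89  60  57  64  90  57  59  73  96 120 126 144 145]
 [143 144 147 137 113  90  76  82  67  86  97 102 111 120 127 143 143]]
```

```bash
python3 -m jog '{"increments": [[-0.004,0,0.04,0,0,0],[-0.004,0,0.075,0,0,0],[-0.004,0,0.1,0,0,0],[-0.004,0,0.115,0,0,0],[-0.004,0,0.12,0,0,0],[-0.004,0,0.12,0,0,0],[-0.004,0,0.12,0,0,0]]}' 0 && python3 -c "from st import *"
```

```text
clock: 5.35
position: [0.4203, -0.2366, 0.1261]
orientation: [[-0.105, 0.994, 0.002], [0.994, 0.105, -0.0], [-0.0, 0.002, -1.0]]
contact_force: [-0.0, 0.6, 0.4]
gripper_width: 0.0857
grasp_force: 0.0
5.35 [ 0.4203 -0.2366  0.1261] yaw y 6.017262308356922 z [ 0.0019 -0.0003 -1.    ] F [-0.0408  0.5983  0.3789] w 0.08567239171043949 0.0 [-15.4572  17.0127  46.7865 118.0711 -15.9578  51.0953  46.2241]
```

```bash
python3 -m jog '{"increments": [[0,0,0,0,0,0],[0,0,0,0,0,0],[0,0,0,0,0,0],[0,0,0,0,0,0],[0,0,0,0,0,0],[0,0,0,0,0,0],[0,0,0,0,0,0],[0,0,0,0,0,0]]}' 1 && python3 -c "from st import *"
```

```text
clock: 6.35
position: [0.4201, -0.2363, 0.1256]
orientation: [[-0.105, 0.994, 0.001], [0.994, 0.105, -0.0], [-0.0, 0.001, -1.0]]
contact_force: [1.6, 0.7, 3.8]
gripper_width: 0.029
grasp_force: 59.1
6.35 [ 0.4201 -0.2363  0.1256] yaw y 6.016612036174451 z [ 0.0011 -0.0001 -1.    ] F [1.5798 0.7467 3.8389] w 0.028951524826061042 59.1330224275589 [-15.4451  17.0678  46.7574 118.1024 -15.9891  51.0677  46.234 ]
```

```bash
python3 -m jog '{"increments": [[0,0,-0.01,0,0,0],[0,0,-0.03,0,0,0],[0,0,-0.06,0,0,0],[0,0,-0.09,0,0,0],[0,0,-0.12,0,0,0],[0,0,-0.145,0,0,0],[0,0,-0.159,0,0,0],[-0.02,0.002,-0.159,0,0,0],[-0.04,0.0045,-0.159,0,0,0],[-0.057,0.0065,-0.159,0,0,0],[-0.057,0.0065,-0.159,0,0,0],[-0.057,0.0065,-0.159,0,0,0]]}'
python3 - <<'E'
from st import *
import cv2
ims=[]
for c in("scene","top"):
    im=cams.camera(c)[:,:,::-1].copy()
    for t in("router","router_collar","fork_seat","fork"):
        l=cams.landmark_of(c,t); print(c,t,[(np.round(a["location"],1),round(a["p"],2)) for a in l[:2]])
    p=s["position"]+[0,0,-.0156]; print("collar pred",proj(c,p))
    u,v=proj(c,[.438,-.34,.255])[0].astype(int)
    ims.append(cv2.resize(im[v-50:v+50,u-40:u+40],None,fx=5,fy=5,interpolation=cv2.INTER_CUBIC)); print(u-40,v-50)
cv2.imwrite("pics/c3.png",np.hstack(ims))
E
```

```text
clock: 7.85
position: [0.4313, -0.2912, 0.2835]
orientation: [[-0.105, 0.994, -0.002], [0.994, 0.105, 0.002], [0.002, -0.002, -1.0]]
contact_force: [0.2, 0.2, -3.4]
gripper_width: 0.0285
grasp_force: 59.8
7.85 [ 0.4313 -0.2912  0.2835] yaw y 6.024817685383001 z [-0.0019  0.0016 -1.    ] F [ 0.1905  0.1986 -3.444 ] w 0.028534380533324938 59.76933717727661 [-16.6222  10.9428  53.1109 102.328   -9.2289  71.4206  44.9925]
scene router [(array([354.6, 205.3]), 0.79)]
scene router_collar [(array([354.3, 158.9]), 0.69)]
scene fork_seat [(array([388.2, 178.2]), 0.81)]
scene fork [(array([416.7, 197.9]), 0.84), (array([354.7, 161.6]), 0.58)]
collar pred [[356.5592 160.5937]]
336 123
top router [(array([397.4, 259.2]), 0.32)]
top router_collar []
top fork_seat [(array([389.8, 181.1]), 0.66)]
top fork [(array([415.7, 178.7]), 0.6)]
collar pred [[356.3347 188.6928]]
337 133
```

View pics/c3.png

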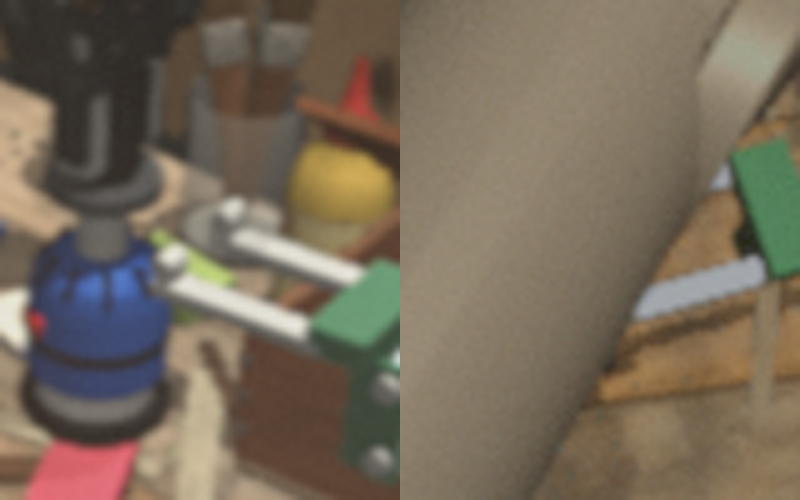

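The scene crop shows the collar centre at (356.8,160), matching the prediction, with the lips at (383,165.3)/(370.4,174.3). The neck is level with the prongs and in line with the gap, so I start sliding in.

```bash
python3 -m jog '{"increments": [[-0.008,0,0,0,0,0],[-0.016,0,0,0,0,0],[-0.024,0,0,0,0,0],[-0.032,0,0,0,0,0],[-0.04,0,0,0,0,0],[-0.045,0.0005,0,0,0,0],[-0.045,0.0005,0,0,0,0]]}'
python3 - <<'E'
from st import *
import cv2
im=cams.camera("scene")[:,:,::-1].copy()
for t in("router_collar","fork_seat","fork"):
    l=cams.landmark_of("scene",t); print(t,[(np.round(a["location"],1),round(a["p"],2)) for a in l[:2]])
print(proj("scene",s["position"]+[0,0,-.0156]))
cv2.imwrite("pics/c4.png",cv2.resize(im[140:220,345:445],None,fx=7,fy=7,interpolation=cv2.INTER_CUBIC))
E
```

```text
clock: 9.22
position: [0.4371, -0.3374, 0.2842]
orientation: [[-0.104, 0.995, -0.0], [0.995, 0.104, -0.0], [-0.0, -0.0, -1.0]]
contact_force: [-0.5, -0.1, -3.8]
gripper_width: 0.029
grasp_force: 59.8
9.225 [ 0.4371 -0.3374  0.2842] yaw y 5.971022387993375 z [-0.0002 -0.0001 -1.    ] F [-0.52   -0.0975 -3.8068] w 0.02899438717450517 59.7829806804657 [ -9.944   15.7912  53.0934  98.3953 -13.1835  72.4166  52.1053]
router_collar [(array([417.3, 197.2]), 0.73), (array([374.3, 167.1]), 0.62)]
fork_seat [(array([389.8, 175.6]), 0.97)]
fork [(array([417.4, 198.5]), 0.67), (array([370.6, 214.4]), 0.43)]
[[375.7097 167.4182]]
```

View pics/c4.png

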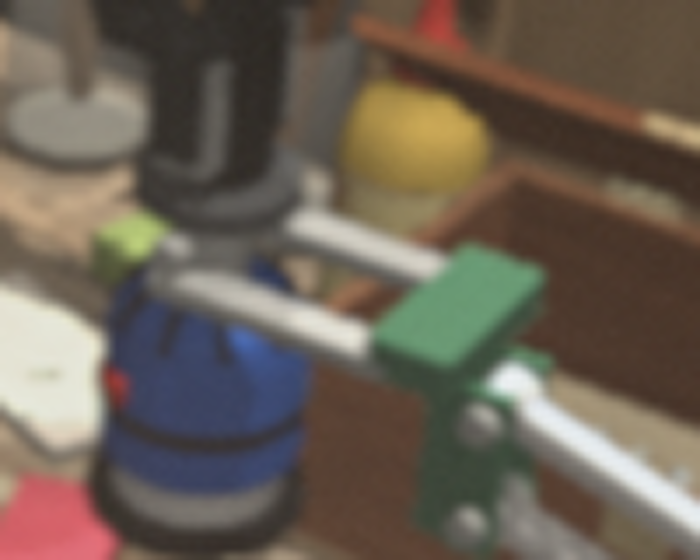

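Neck is between the prongs with the collar above the lips, and nothing has moved. Next I go on to the seat.

```bash
python3 -m jog '{"increments": [[-0.008,0,0,0,0,0],[-0.016,0,0,0,0,0],[-0.024,0.0005,0,0,0,0],[-0.031,0.001,0,0,0,0],[-0.035,0.001,0,0,0,0],[-0.035,0.001,0,0,0,0],[-0.035,0.001,0,0,0,0]]}'
python3 - <<'E'
from st import *
import cv2
ims=[]
for c in("scene","top"):
    im=cams.camera(c)[:,:,::-1].copy()
    for t in("router_collar","fork_seat","fork"):
        l=cams.landmark_of(c,t); print(t,[(np.round(a["location"],1),round(a["p"],2)) for a in l[:2]])
    p=proj(c,s["position"]+[0,0,-.0156])[0];print(p)
    u,v=p.astype(int)
    print(u-40,v-40)
    ims.append(cv2.resize(im[v-40:v+45,u-40:u+40],None,fx=5,fy=5,interpolation=cv2.INTER_CUBIC))
cv2.imwrite("pics/c5.png",np.hstack(ims))
E
```

```text
clock: 10.3
position: [0.4418, -0.3714, 0.2842]
orientation: [[-0.105, 0.994, -0.0], [0.994, 0.105, 0.001], [0.001, -0.0, -1.0]]
contact_force: [0.1, 0.5, -3.4]
gripper_width: 0.0289
grasp_force: 59.8
10.3 [ 0.4418 -0.3714  0.2842] yaw y 6.0261001174782045 z [-0.0001  0.0005 -1.    ] F [ 0.0634  0.5343 -3.4393] w 0.028853552936025036 59.784175157547 [ -4.8367  19.3204  52.4768  95.1103 -15.9032  73.4802  56.6889]
router_collar [(array([387.8, 173.8]), 0.55)]
fork_seat [(array([390.1, 174.8]), 0.91)]
fork [(array([419.3, 199.6]), 0.63), (array([389.4, 175.7]), 0.54)]
[390.648  172.8671]
350 132
router_collar []
fork_seat []
fork [(array([243. , 184.5]), 0.43)]
[393.4977 178.525 ]
353 138
```

View pics/c5.png

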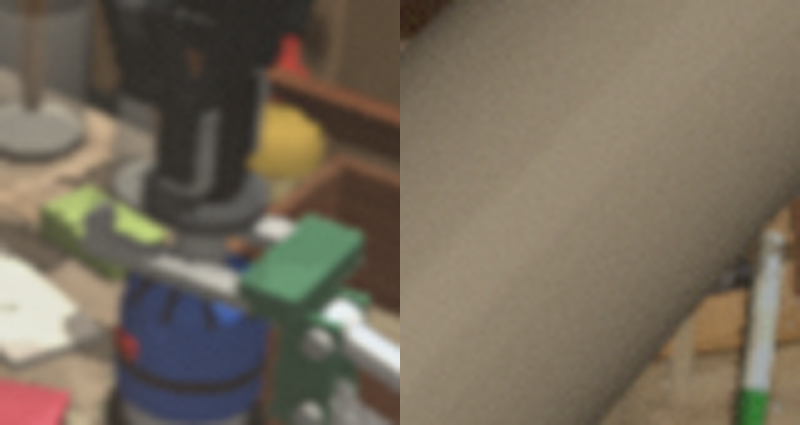

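Neck is at about (391,180), near the fitted seat centre (392,179), with no contact force. I now measure the weight, then follow the arc down.

```bash
cat > av.py <<'E'
from st import *
F=[];P=[]
for k in range(8):
    cams.camera("scene"); q=read_state(); F.append(q["contact_force"]); P.append(q["position"])
F=np.array(F); print("Fmean",F.mean(0),"sd",F.std(0),"tool",R.T@F.mean(0),"P",np.mean(P,0),"T",q["ft_torque"])
E
python3 -c "import av"; python3 -m jog '{"increments": [[0,0,0.004,0,0,0],[0,0,0.008,0,0,0],[0,0,0.012,0,0,0],[0.0005,0,0.015,0,0,0],[0.001,0,0.018,0,0,0],[0.002,0,0.021,0,0,0],[0.0025,0,0.0236,0,0,0],[0.0025,0,0.0236,0,0,0],[0.0025,0,0.0236,0,0,0]]}'; python3 -c "import av"
```

```text
10.7 [ 0.4419 -0.3715  0.2843] yaw y 6.023017679552908 z [ 0.0001  0.0002 -1.    ] F [ 0.0258 -0.2145 -4.1554] w 0.02822253419048247 59.78375852108002 [ -4.8427  19.3176  52.489   95.1055 -15.8999  73.4675  56.6891]
Fmean [-0.1325  0.3035 -3.6849] sd [0.3638 0.3931 0.2077] tool [ 0.3151 -0.1006  3.6849] P [ 0.4418 -0.3716  0.2843] T [ 0.0208  0.0233 -0.0151]
clock: 12.22
position: [0.4415, -0.3692, 0.2607]
orientation: [[-0.105, 0.995, 0.0], [0.995, 0.105, 0.0], [0.0, 0.0, -1.0]]
contact_force: [-0.2, 0.4, -3.4]
gripper_width: 0.0284
grasp_force: 59.8
12.225 [ 0.4415 -0.3692  0.2607] yaw y 6.011627383707333 z [ 0.      0.0002 -1.    ] F [-0.2294  0.4102 -3.3638] w 0.028426769195894645 59.781959652900696 [ -4.6277  20.1531  51.9712  97.2544 -16.711   70.7933  57.2286]
Fmean [-0.5537  0.0633 -2.9531] sd [0.4044 0.4276 0.5385] tool [ 0.1204 -0.5442  2.9531] P [ 0.4415 -0.3692  0.2607] T [0.0464 0.1238 0.0133]
```

```bash
python3 -m jog '{"increments": [[0.0005,0,0.003,0,0,0],[0.001,0,0.006,0,0,0],[0.002,0,0.009,0,0,0],[0.0025,0,0.012,0,0,0],[0.003,0,0.015,0,0,0],[0.0035,0,0.018,0,0,0],[0.004,0,0.021,0,0,0],[0.004,0,0.024,0,0,0],[0.0045,0,0.027,0,0,0],[0.0045,0,0.03,0,0,0],[0.0045,0,0.03,0,0,0],[0.0045,0,0.03,0,0,0]]}'; python3 -c "import av"
```

```text
clock: 14.12
position: [0.4411, -0.3646, 0.2307]
orientation: [[-0.105, 0.995, -0.0], [0.995, 0.105, 0.0], [0.0, 0.0, -1.0]]
contact_force: [-0.1, -0.5, -0.8]
gripper_width: 0.0285
grasp_force: 59.8
14.125 [ 0.4411 -0.3646  0.2307] yaw y 6.009338231952641 z [-0.      0.0004 -1.    ] F [-0.1457 -0.4585 -0.7669] w 0.02851737173610095 59.80409324169159 [ -4.3776  21.2921  51.1862  99.9483 -17.8682  67.3678  57.9034]
Fmean [-0.5734 -0.617  -1.13  ] sd [0.4338 0.3354 0.4559] tool [-0.5541 -0.6348  1.1298] P [ 0.4411 -0.3646  0.2307] T [-0.0912  0.1483  0.0001]
```

```bash
python3 -m jog '{"increments": [[0,0,0.003,0,0,0],[0.0005,0,0.006,0,0,0],[0.0005,0,0.009,0,0,0],[0.0005,0,0.012,0,0,0],[0.0005,0,0.014,0,0,0],[0.0005,0,0.0155,0,0,0],[0.0005,0,0.0155,0,0,0],[0.0005,0,0.0155,0,0,0],[0.0005,0,0.0155,0,0,0],[0.0005,0,0.0155,0,0,0]]}'
python3 - <<'E'
import av
from h import *
import cv2
im=cams.camera("scene")[:,:,::-1]
cv2.imwrite("pics/c6.png",cv2.resize(im[150:235,345:445],None,fx=7,fy=7,interpolation=cv2.INTER_CUBIC))
E
```

```text
clock: 15.78
position: [0.4411, -0.3641, 0.2152]
orientation: [[-0.105, 0.994, 0.0], [0.994, 0.105, 0.0], [0.0, 0.0, -1.0]]
contact_force: [-0.4, 1.6, -0.1]
gripper_width: 0.0286
grasp_force: 59.9
15.775 [ 0.4411 -0.3641  0.2152] yaw y 6.014367589364758 z [ 0.0001  0.0003 -1.    ] F [-0.429   1.5764 -0.0919] w 0.028637962052737893 59.935542941093445 [ -3.9253  22.1146  50.6719 101.09   -18.6613  65.6595  58.5275]
Fmean [-0.1664  1.3386 -0.4241] sd [0.457  0.3701 0.4909] tool [ 1.3485 -0.0253  0.4246] P [ 0.4411 -0.3641  0.2151] T [ 0.2523  0.1013 -0.0498]
```

View pics/c6.png

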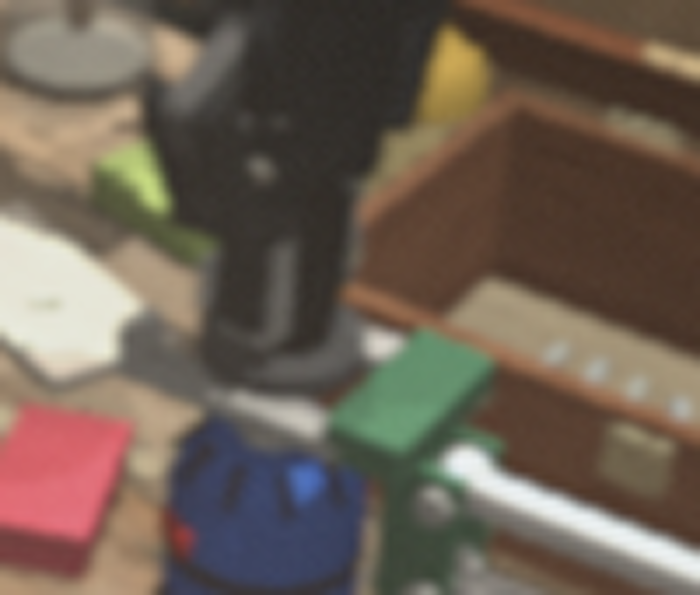

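The collar is centred on the seat, ellipse centre at crop (283,350) against an expected (281,354), and lies behind the lips. A small residual remains: 0.4 N down and 1.3 N along x. I ease both off.

```bash
python3 -m jog '{"increments": [[0.0003,0,0.001,0,0,0],[0.0006,0,0.002,0,0,0],[0.0008,0,0.003,0,0,0],[0.0008,0,0.004,0,0,0],[0.0008,0,0.004,0,0,0],[0.0008,0,0.004,0,0,0]]}'; sed -i 's/range(8)/range(16)/' av.py; python3 -c "import av"
```

```text
clock: 16.98
position: [0.4411, -0.3639, 0.2113]
orientation: [[-0.105, 0.995, 0.001], [0.995, 0.105, -0.001], [-0.001, 0.0, -1.0]]
contact_force: [-0.3, -1.3, -0.1]
gripper_width: 0.0288
grasp_force: 60.0
16.975 [ 0.4411 -0.3639  0.2113] yaw y 6.005346990128537 z [ 0.0005 -0.001  -1.    ] F [-0.3035 -1.3003 -0.1015] w 0.028826728643990173 60.01623809337616 [ -3.8835  22.2856  50.5679 101.4172 -18.8116  65.1502  58.6221]
Fmean [ 0.599  -2.1583  0.0145] sd [0.399  0.4877 0.585 ] tool [-2.2091  0.3699 -0.0121] P [ 0.441  -0.3637  0.2113] T [-0.5327 -0.0708  0.0046]
```

```bash
python3 -m jog '{"increments": [[-0.0003,0,0,0,0,0],[-0.0005,0,0,0,0,0],[-0.0005,0,0,0,0,0],[-0.0005,0,0,0,0,0]]}'; python3 -c "import av"
```

```text
clock: 18.27
position: [0.441, -0.3635, 0.211]
orientation: [[-0.105, 0.994, -0.0], [0.994, 0.105, 0.001], [0.001, -0.0, -1.0]]
contact_force: [-0.5, -0.3, -0.6]
gripper_width: 0.0287
grasp_force: 60.1
18.275 [ 0.441  -0.3635  0.211 ] yaw y 6.017157251970368 z [-0.0003  0.0009 -1.    ] F [-0.4953 -0.256  -0.5717] w 0.028740005949446187 60.05084574222565 [ -3.8274  22.3299  50.5251 101.4046 -18.8696  65.2359  58.671 ]
Fmean [0.1627 0.0913 0.2053] sd [0.5038 0.8848 0.5182] tool [ 0.074   0.1714 -0.2053] P [ 0.441  -0.3636  0.211 ] T [ 0.1742  0.1042 -0.0188]
```

The wrist force is now about zero on all axes, so the arm carries the weight. I open partway first.

```bash
python3 -m jog '{"increments": [[0,0,-0.0005,0,0,0],[0,0,-0.0005,0,0,0],[0,0,-0.0005,0,0,0]]}'; python3 -c "import av"; python3 -m jog '{"increments": [[0,0,-0.0005,0,0,0],[0,0,-0.0005,0,0,0],[0,0,-0.0005,0,0,0],[0,0,-0.0005,0,0,0],[0,0,-0.0005,0,0,0],[0,0,-0.0005,0,0,0]]}' 0.4
python3 - <<'E'
from st import *
import cv2
im=cams.camera("scene")[:,:,::-1]
cv2.imwrite("pics/c7.png",cv2.resize(im[150:235,345:445],None,fx=7,fy=7,interpolation=cv2.INTER_CUBIC))
E
```

```text
clock: 19.45
position: [0.441, -0.3636, 0.2116]
orientation: [[-0.105, 0.994, -0.0], [0.994, 0.105, 0.001], [0.001, -0.0, -1.0]]
contact_force: [0.1, 1.7, -0.3]
gripper_width: 0.0284
grasp_force: 60.1
19.45 [ 0.441  -0.3636  0.2116] yaw y 6.0138022393502375 z [-0.0001  0.0007 -1.    ] F [ 0.1033  1.7119 -0.2668] w 0.02837154353540532 60.05054712295532 [ -3.8434  22.2976  50.5479 101.3679 -18.8418  65.2817  58.6503]
Fmean [-0.099   2.251   0.0202] sd [0.4315 0.4082 0.375 ] tool [ 2.249   0.1374 -0.0186] P [ 0.441  -0.3637  0.2116] T [ 0.5365  0.085  -0.0961]
clock: 21.0
position: [0.441, -0.3639, 0.2122]
orientation: [[-0.105, 0.994, 0.0], [0.994, 0.105, 0.0], [0.0, 0.0, -1.0]]
contact_force: [-0.3, 0.7, 0.4]
gripper_width: 0.0509
grasp_force: 0.0
21.0 [ 0.441  -0.3639  0.2122] yaw y 6.0142478373664074 z [ 0.0001  0.     -1.    ] F [-0.2903  0.6542  0.3807] w 0.05093781564737501 0.0 [ -3.8582  22.2697  50.5729 101.3212 -18.7989  65.3126  58.6274]
```

View pics/c7.png

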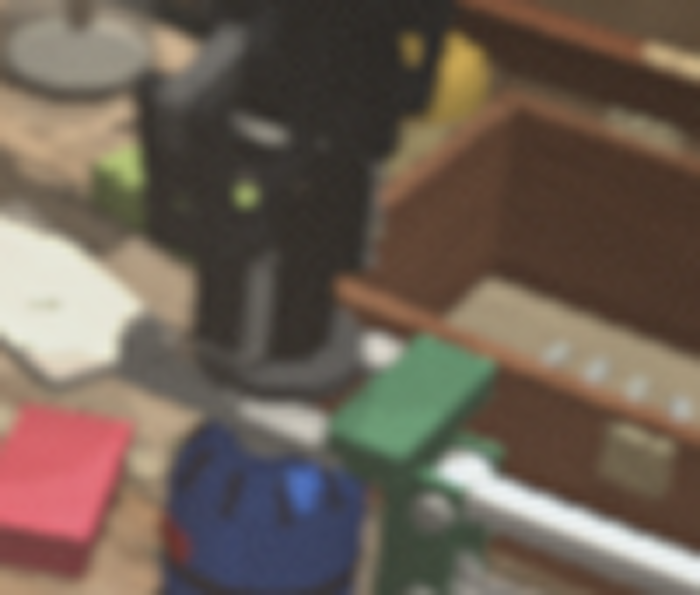

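Released; in the picture the arm and router stayed put, with the collar still in the fork. I now withdraw straight up.

```bash
python3 -m jog '{"increments": [[0,0,-0.003,0,0,0],[0,0,-0.01,0,0,0],[0,0,-0.02,0,0,0],[0,0,-0.035,0,0,0],[0,0,-0.055,0,0,0],[0,0,-0.08,0,0,0],[0,0,-0.11,0,0,0],[0,0,-0.14,0,0,0],[0.05,0,-0.15,0,0,0],[0.1,0,-0.15,0,0,0],[0.15,0,-0.15,0,0,0],[0.15,0,-0.15,0,0,0]]}' 0.3; python3 -m jog '{"increments": [[0,0,0,0,0,0],[0,0,0,0,0,0],[0,0,0,0,0,0],[0,0,0,0,0,0],[0,0,0,0,0,0],[0,0,0,0,0,0],[0,0,0,0,0,0],[0,0,0,0,0,0]]}' >/dev/null
python3 - <<'E'
from st import *
import cv2
im=cams.camera("scene")[:,:,::-1]
for t in("router_collar","fork_seat"): print(t,[(a["location"],a["p"]) for a in cams.landmark_of("scene",t)])
cv2.imwrite("pics/c8.png",cv2.resize(im[130:260,300:440],None,fx=4.5,fy=4.5,interpolation=cv2.INTER_CUBIC))
E
```

```text
clock: 22.55
position: [0.426, -0.2108, 0.363]
orientation: [[-0.113, 0.994, 0.002], [0.994, 0.113, 0.004], [0.003, 0.003, -1.0]]
contact_force: [0.4, -0.1, 0.3]
gripper_width: 0.0599
grasp_force: 0.0
23.55 [ 0.4253 -0.2147  0.3622] yaw y 6.019477514715987 z [ 0.0001  0.0002 -1.    ] F [-0.1289 -0.2918 -0.6195] w 0.05989449771893524 0.0 [-29.3401  -0.9274  50.8477 100.103    0.7189  80.4813  27.4045]
router_collar [([384.5, 199.7], 0.82)]
fork_seat [([384.6, 199.8], 0.65)]
```

View pics/c8.png

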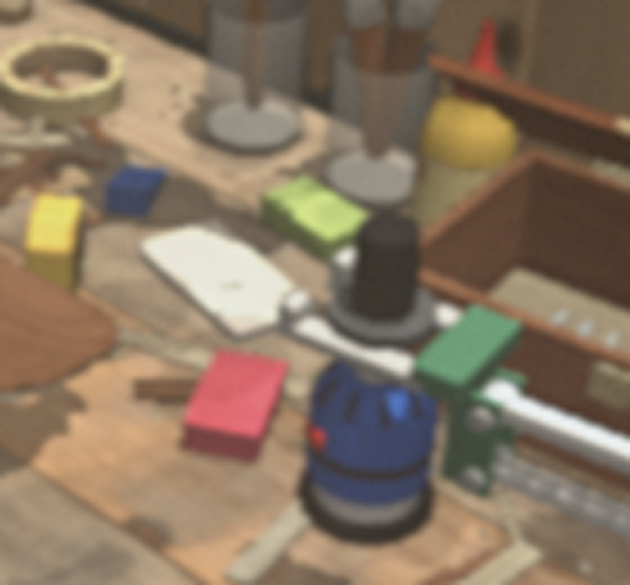

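The router hangs upright with its collar, at crop (385,310), seated behind the lips at (300,305)/(345,268). The arm is settled, the gripper is clear and the bystanders have not moved.

```bash
python3 -c "
from station import ticket
print(ticket.finish_job())"
```

```text
the job is handed in; nothing more can be done
None
```

The router now hangs upright in the fork with its collar behind the lips; I let go once the arm carried the full weight and had settled, and handed the job in at about 24 s (no result was reported back).

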